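Set the ratchet work support to its fourth notch

ROBOT

A 6-joint arm with a two-finger parallel gripper is mounted at the origin on a cart in front of the work surface, level with it; the furniture and walls round the work are solid. World frame = base frame: x ahead of the robot, y to its left, z up, the work surface at z = 0. Lengths are in mm, angles in degrees, forces in N, time in s.
With the tool pointing down it reaches from about 350 to 850 mm from the base axis. Payload 8.1 kg.
Tool frame: the origin (TCP) lies at the very end of the fingers, on their centre line; the grasp point (between the pads) lies 19 mm behind it (r.grip_point_offset is the distance from the TCP to the grasp point, in mm); z points along the fingers, y is the line along which they close (so a half turn about z gives the same grasp; the last joint's range is limited). The gripper opens to 85 mm and grips with 20 to 120 N. Pads are 22 mm wide; open, the fingers measure 114 mm over their backs; the gripper's body (76 mm by 85 mm) begins 54 mm behind the grasp point. The pads swing forward as they close: fully open they stand 13 mm farther back than shut.
Start: joints at [-69.294, 7.471, 85.268, -0, 87.261, -4.893], TCP at [259.269, -541.096, 231.292] pointing down, gripper open.
Joint ranges: [-169.43, 169.43], [-51.17, 129.36], [1.28, 143.12], [-76.62, 256.62], [0, 156.53], [-152.29, 152.29]. Speed limits (degrees/s): [136.94, 136.94, 159.86, 180, 180, 180].

INTERFACE

Orientations are given as [roll, pitch, yaw] about the fixed x, y, z axes, in that order (R = Rz(yaw) Ry(pitch) Rx(roll)).
In Python, from bench import status, eyes, r gives the robot as it stands.
- The arm moves only by the shell command python3 -m handwheel 'ROWS' [FORCE]. ROWS is a JSON object whose one key "series" holds a list that holds one entry, the list of rows, each a list of 7 numbers: the shift along the tool's x, y, z in cm, then the turn, a rotation vector about the tool's x, y, z in rad, then the opening, from 0 (shut) to 1 (fully open). In form: {"series": [[[tx, ty, tz, rx, ry, rz, claw], ...]]}. A call has 1 to 12 rows; each row is the pose to reach, as a shift and turn from the pose commanded when the call began, along the tool's axes at that moment; what a row does not reach only later rows make up. A row lasts 1/8 s, in which the tool goes at most 62.5 mm and 10.7 degrees, less where a joint would pass 70% of its speed; a pose out of reach is approached as far as the arm can. A call with a gripper value outside its range is refused whole. The fingers move at their own pace and stop on an object; FORCE is the grip in N (left out, the last holds). Time passes only in rows, so rows that repeat a pose let the fingers close. It gives the time, the measured TCP pose, the force, the opening and the grip force at its end, in the units of the state.
- status.sense(): the state, without advancing time (a new reading comes with each control period).
- eyes.snapshot(name): name is "scene" or "top" or "wrist"; returns a dict with "img" (420x560x3 uint8, red, green, blue), "mtx" (3x3 intrinsics, pixels), "R" (3x3) and "t" (3): a world point X has camera coordinates R X + t. Camera axes: x right, y down, z forward; pixel columns grow to the right and rows downward; lengths in mm; the calibration is good to about 2 mm. A picture is of the moment at which its call begins. There is no depth.
- r.hand_in(): hands the job in; it is judged then, once.
The state is a dict: "time": time; "joint_pos": joint angles; "qd": joint speeds; "joint_efforts": joint torques, N m; "tool_pos": TCP position; "tcp_rot": TCP orientation; "ft_force": force on the tool from outside, world axes, zero at the start; "wrist_torque": the same for the moment, N m; "finger_gap": finger opening in mm; "grip_force": force on a finger pad.
Only numpy, scipy, OpenCV 4.12 (cv2) and the standard library are available. Lean on these libraries where they do the work, as an engineer would, in place of code of your own. Each camera call takes 0.05 s, during which the arm holds its last target. There are 200 camera calls.

TASK

Reset the blue ratchet work support on the bench: hold its red release button in and let the column all the way down, then raise it exactly four clicks from the bottom and leave it resting on that fourth notch. Let go of it, and leave the other things on the bench where they lie.

Things in the scene. Friction and masses are not known exactly. Their poses are not given: they have to be found in the camera images.
- ratchet_prop: Fixed, bolted base of the work support: blue plate 150 x 110 x 12 mm with an upright 44 mm square blue guide tube in its middle. Origin: centre of the plate's underside, on the bench. Its x runs along the long side of plate and head and points away from the robot (within 0.5 rad); y points to the side with the red button; z up.
- column (a joint): Height of the sliding column in m: 0 at its bottom stop, 0.125 at the top. It slides in the guide tube with about 1 N of friction and some damping, weighs 0.33 to 0.56 kg, and carries the grey head. A sprung pawl lets it go up with a click at each notch and keeps it from going down. Let go, it sinks back onto the last notch passed. It starts on some unknown notch 75 to 120 mm up.
- guide_top (a point): Middle of the guide tube's mouth, 125 mm above the bench. Teeth and pawl are hidden inside. Notches are 15 mm apart, but the first may be anywhere from 15 to 45 mm above the bottom stop, different each time: feel for it. Going up, the load rises by 5 to 8 N from 12 to 10 mm before a notch and falls off over the last 4 mm; at the notch the pawl clicks in (the button dips 4 mm and pops out).
- head_top (a point): Centre of the head's top face (thin black rubber pad), on the column's axis. The grey head is 108 mm long (base's x), 46 mm wide (y) and 41 mm high with the pad; with the column down it reaches from 132 to 173 mm above the bench. Moves with the column.
- head_grip (a point): Centre of the plain half of the head, the half farther from the robot, with a bright steel plate on each side: 30 mm along the base's +x from the column's axis, 150 mm above the bench with the column down; moves with the column. The head is 46 mm wide here and can be gripped across y from above without touching the button.
- release_button (a point): Centre of the red button's outer face when out (27 mm wide, 26 high): on the head's +y side, 30 mm along -x and 32 mm along +y from the column's axis, level with head_grip. It stands out 9 mm and goes in 8 mm against a 4 to 7 N spring; 5 mm in, the pawl is free and the column can go down. Pinching the head here across y (55 mm wide, 47 with the button in) holds it in.
- sand_block: Grey-brown sanding block 63 x 101 x 34 mm, a loose bystander. Origin at its underside.
- offcut_oak: Oak offcut 40 x 110 x 22 mm, a loose bystander. Origin at its underside.
- push_block: Wooden push block with a bow handle, 44 x 140 x 60 mm, a loose bystander. Origin at its underside.
- tape_measure: Yellow tape measure 37 x 93 x 64 mm, a loose bystander. Origin at its underside.
Things that resemble listed ones, but are neither listed nor needed, are in the scene too. What is meant by the ratchet_prop is not pink, and is the larger of those in its own colour.

How it is judged:
By the outcome, as a careful person would: the job done as asked, in the order asked, and still so for the second after the job is handed in, with the robot touching nothing.
It also fails if it takes over 54 s, if anything falls off the work surface, if the arm or the gripper's body presses on something with over 40 N, if the wrist force passes 120 N, or if a joint passes its speed limit or range.

## Working session

There is one attempt and no reset: what is moved stays moved. The work goes in short steps, Python scripts to look and compute and a shell command to move; the robot and the scene stay as the last step left them, time stands still between calls to the robot, and variables do not carry over. Pictures are saved under pics/ and viewed, at most 10 in all, crops included, and the job is handed in when it is done.

```bash
ls; mkdir -p pics; python3 - <<'E'
from bench import status, eyes, r
import cv2,numpy as np
for n in ("scene","top"):
    s=eyes.snapshot(n); np.savez(f"{n}0.npz",**s)
    cv2.imwrite(f"pics/{n}0.png",s["img"][...,::-1])
    C=-np.array(s["R"]).T@np.array(s["t"]);print(n,C.round(),np.array(s["mtx"]).round(1).tolist())
print(status.sense())
E
```

```text
pics
scene [-143.  709.  946.] [[440.0, 0.0, 284.5], [0.0, 440.0, 207.0], [0.0, 0.0, 1.0]]
top [ 157.  -41. 1915.] [[529.0, 0.0, 283.8], [0.0, 529.0, 199.1], [0.0, 0.0, 1.0]]
{'time': 0.1, 'joint_pos': array([-6.92947632e+01,  7.51081446e+00,  8.53248772e+01, -1.39274176e-03,
        8.72612656e+01, -4.89348631e+00]), 'qd': array([-0.01525193, -0.099219  , -0.07844497, -0.0189707 ,  0.02768218,
       -0.00257876]), 'joint_efforts': array([ 9.03287528e-04, -5.70952892e+01, -5.01940119e+01, -1.79902395e-04,
        8.27124633e-03, -1.00628595e-04]), 'tool_pos': array([ 259.06775139, -540.62587385,  230.33136972]), 'tcp_rot': array([-1.79903277e+02, -6.88484481e-03,  2.55987850e+01]), 'ft_force': array([ 0.25480797, -0.02664859,  0.0226493 ]), 'wrist_torque': array([-0.01600841, -0.01403656,  0.02625828]), 'grip_force': 0.0, 'finger_gap': 85.40233241055691}
```

View pics/scene0.png

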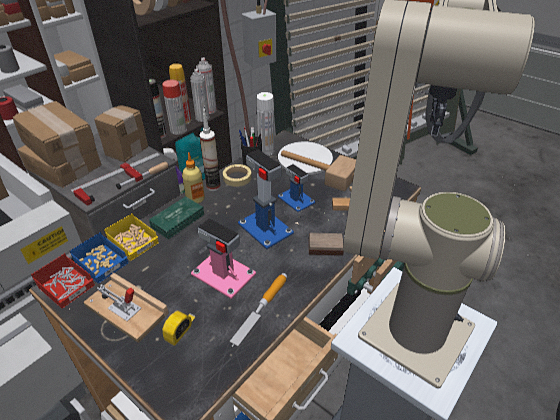

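View pics/top0.png

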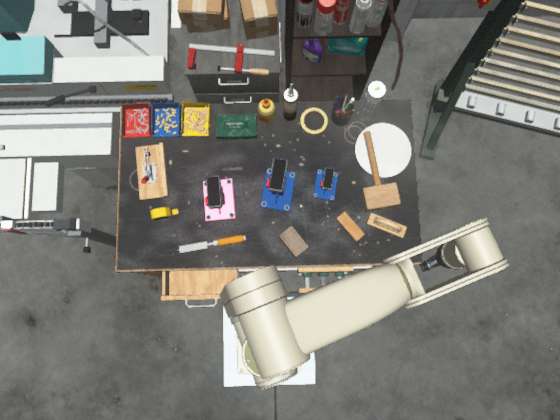

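The scene has three work supports:
- Pink at scene (223,265) / top (218,198).
- Large blue at scene (265,215) / top (278,185).
- Small blue at scene (296,192) / top (326,182).

The large blue one fits, since it isn't pink and is the larger of the two blues. I'll confirm that in one enlarged crop.

```bash
python3 - <<'E'
import cv2,numpy as np
a=np.load("scene0.npz")["img"][140:250,225:325,::-1]; b=np.load("top0.npz")["img"][145:220,245:345,::-1]
A=cv2.resize(a,None,fx=5,fy=5,interpolation=cv2.INTER_CUBIC)[:, :400+0]; 
A=cv2.resize(a,(400,440),interpolation=cv2.INTER_CUBIC);B=cv2.resize(b,(400,300),interpolation=cv2.INTER_CUBIC)
o=np.zeros((440,800,3),np.uint8);o[:,:400]=A;o[:300,400:]=B
cv2.imwrite("pics/crop.png",o)
E
```

```text
(no output)
```

View pics/crop.png

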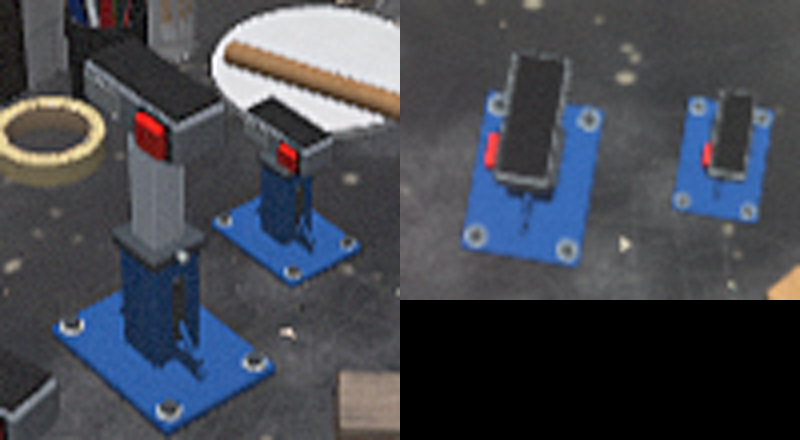

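The crop confirms it: the large blue support has its grey head up and its red button at scene crop (149,136). The smaller blue one stands behind it. Next I'll fit the pose from both views.

```bash
cat > fit.py <<'E'
import numpy as np
from scipy.optimize import least_squares
def load(n):
    d=np.load(n); return d["mtx"],d["R"],d["t"].ravel()
S=load("scene0.npz");T=load("top0.npz")
def pr(c,X): p=c[0]@(c[1]@X+c[2]); return p[:2]/p[2]
s=lambda u,v:np.array([225+u/4,140+v/4]); t=lambda u,v:np.array([245+(u-400)/4,145+v/4])
# (cam, pixel, local xyz, moves with head)
O=[(T,t(462,247),(-75,55,10),0),(T,t(577,265),(-75,-55,10),0),(T,t(604,108),(75,-55,10),0),
(S,s(53,327),(75,55,12),0),(S,s(167,424),(-75,55,12),0),(S,s(274,364),(-75,-55,12),0),
(T,t(511,52),(54,23,173),1),(T,t(572,60),(54,-23,173),1),(T,t(554,183),(-54,-23,173),1),(T,t(495,176),(-54,23,173),1),
(S,s(85,70),(54,23,173),1),(S,s(125,37),(54,-23,173),1),(S,s(223,100),(-54,-23,173),1),(S,s(149,136),(-30,32,150),1)]
def res(p,raw=False):
    x,y,a,h=p; c,q=np.cos(a),np.sin(a);e=[]
    for cam,px,l,m in O: 
        e.append(pr(cam,np.array([x+c*l[0]-q*l[1],y+q*l[0]+c*l[1],l[2]+m*h]))-px)
    return np.array(e) if raw else np.ravel(e)
f=least_squares(res,[600,0,0,90],loss="soft_l1")
x,y,a,h=f.x;print("pose",f.x[:2].round(1),np.degrees(a).round(2),"h",h.round(1));print(res(f.x,True).round(1).tolist())
W=lambda l:np.array([x+np.cos(a)*l[0]-np.sin(a)*l[1],y+np.sin(a)*l[0]+np.cos(a)*l[1],l[2]+h]).round(1)
print("grip",W((30,0,150)),"btnpinch",W((-30,0,150)),"head",W((0,0,173)))
# independent two-view heights
for A,B in ((10,6),(11,7),(12,8)):
    g=least_squares(lambda X:np.r_[pr(O[A][0],X)-O[A][1],pr(O[B][0],X)-O[B][1]],[600,0,200]);print("corner",g.x.round(1),"expect",W(O[A][2]),"err",np.sqrt(2*g.cost).round(2))
E
python3 fit.py
```

```text
pose [537.8 -44.7] -9.96 h 86.8
[[-0.2, 0.0], [0.9, -0.0], [0.1, -0.4], [-1.0, -0.1], [0.5, 1.3], [1.3, -0.3], [0.8, -1.4], [-0.4, -1.3], [-0.8, 0.5], [-0.4, 0.1], [-1.0, -2.6], [1.8, -0.1], [2.0, 0.5], [-0.6, 2.2]]
grip [567.4 -49.9 236.8] btnpinch [508.3 -39.5 236.8] head [537.8 -44.7 259.8]
corner [590.9 -29.4 254.1] expect [595.  -31.4 259.8] err 0.5
corner [587.1 -74.8 259.4] expect [587.  -76.7 259.8] err 2.13
corner [485.3 -58.9 258.5] expect [480.7 -58.  259.8] err 1.41
```

Fit: base at (538,-45), yaw -10°, column about 87 mm up. Heights agree from two views (corners at 254–259 mm against 260 expected). Next I'll move above the button pinch point.

```bash
python3 -m handwheel '{"series":[[[4,-3,-6,0,0,0.1,1],[44.1,-34.4,-7,0,0,0.621,1],[44.1,-34.4,-7,0,0,0.621,1],[44.1,-34.4,-7,0,0,0.621,1],[44.1,-34.4,-7,0,0,0.621,1],[44.1,-34.4,-7,0,0,0.621,1],[44.1,-34.4,-7,0,0,0.621,1],[44.1,-34.4,-7,0,0,0.621,1],[44.1,-34.4,-7,0,0,0.621,1],[44.1,-34.4,-7,0,0,0.621,1],[44.1,-34.4,-7,0,0,0.621,1],[44.1,-34.4,-7,0,0,0.621,1]]]}' 40
cat > h.py <<'E'
import sys,numpy as np
from bench import status
from scipy.spatial.transform import Rotation as Ro
s=status.sense();R=Ro.from_euler("xyz",s["tcp_rot"],degrees=True)
def go(p,yaw=-10):
    G=Ro.from_euler("xyz",[180,0,yaw],degrees=True)
    return (R.inv().apply(np.array(p)-s["tool_pos"])/10).round(2),(R.inv()*G).as_rotvec().round(3)
def show(): print({k:np.round(s[k],1).tolist() for k in("time","tool_pos","tcp_rot","joint_pos","ft_force","finger_gap","grip_force")})
E
python3 - <<'E'
from h import *; show(); print(go([508.3,-39.5,300]))
from bench import eyes
import cv2
w=eyes.snapshot("wrist"); np.savez("wrist1.npz",**w); cv2.imwrite("pics/wrist1.png",w["img"][...,::-1])
E
```

```text
time: 1.6
tool_pos: [508.0, -40.8, 300.9]
tcp_rot: [180.0, 0.0, -10.0]
ft_force: [0.1, -0.5, -0.3]
finger_gap: 85.5
grip_force: 0.0
{'time': 1.6, 'tool_pos': [508.0, -40.8, 300.9], 'tcp_rot': [180.0, 0.0, -10.0], 'joint_pos': [-10.3, -7.7, 93.2, -0.0, 94.5, 89.6], 'ft_force': [0.1, -0.5, -0.3], 'finger_gap': 85.5, 'grip_force': 0.0}
(array([ 0.01, -0.14,  0.09]), array([0.   , 0.001, 0.   ]))
```

View pics/wrist1.png

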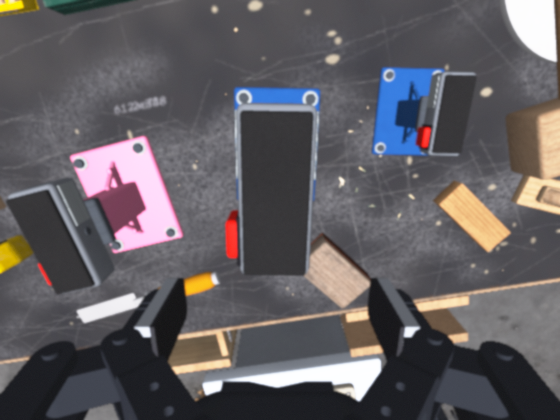

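The wrist view shows the head pad, corners near (238,108), (318,108), (305,275) and (242,275), with the red button at (232,235). I'll add it to the fit.

```bash
cat > fit2.py <<'E'
import fit as F,numpy as np
from fit import *
Wc=load("wrist1.npz")
for px,l,m in (((236,107),(54,23,173),1),((320,107),(54,-23,173),1),((306,275),(-54,-23,173),1),((241,275),(-54,23,173),1),((235,88),(75,55,12),0),((320,88),(75,-55,12),0),((226.5,235),(-30,32,150),1)):
    O.append((Wc,np.array(px,float),l,m))
f=least_squares(res,f.x,loss="soft_l1");print(f.x.round(2),np.degrees(f.x[2]).round(2));print(res(f.x,True)[14:].round(1).tolist())
x,y,a,h=f.x;print("wristcam",(-Wc[1].T@Wc[2]).round())
for l in((30,0,150),(-30,0,150),(0,0,173)):print((np.array([x+np.cos(a)*l[0]-np.sin(a)*l[1],y+np.sin(a)*l[0]+np.cos(a)*l[1],l[2]+h])).round(1))
E
python3 fit2.py|tail -6
```

```text
[ 5.3695e+02 -4.6010e+01 -1.9000e-01  8.1710e+01] -11.13
[[-0.1, -1.9], [-2.1, -0.3], [2.3, 1.8], [-1.4, 0.8], [-1.8, -0.1], [0.5, 1.6], [3.3, -5.4]]
wristcam [590. -56. 444.]
[566.4 -51.8 231.7]
[507.5 -40.2 231.7]
[536.9 -46.  254.7]
```

```bash
python3 -m handwheel '{"series":[[[0,0,4,0,0,0,1],[0,0,8.2,0,0,0,1],[0,0,8.2,0,0,0,1],[0,0,8.2,0,0,0,1]]]}' 40
python3 -m handwheel '{"series":[[[0,0,0,0,0,0,0],[0,0,0,0,0,0,0],[0,0,0,0,0,0,0],[0,0,0,0,0,0,0],[0,0,0,0,0,0,0],[0,0,0,0,0,0,0],[0,0,0,0,0,0,0],[0,0,0,0,0,0,0]]]}' 40
python3 -c "
from bench import eyes;import cv2
w=eyes.snapshot('scene');cv2.imwrite('pics/s2.png',cv2.resize(w['img'][120:250,210:340,::-1],(560,560)))"
```

```text
time: 2.15
tool_pos: [508.8, -41.1, 221.0]
tcp_rot: [180.0, -0.1, -10.0]
ft_force: [0.5, -0.4, 0.8]
finger_gap: 85.3
grip_force: 0.0
time: 3.15
tool_pos: [509.6, -39.6, 220.2]
tcp_rot: [-179.9, -0.2, -10.0]
ft_force: [5.0, 3.4, -2.6]
finger_gap: 45.7
grip_force: 47.4
```

View pics/s2.png

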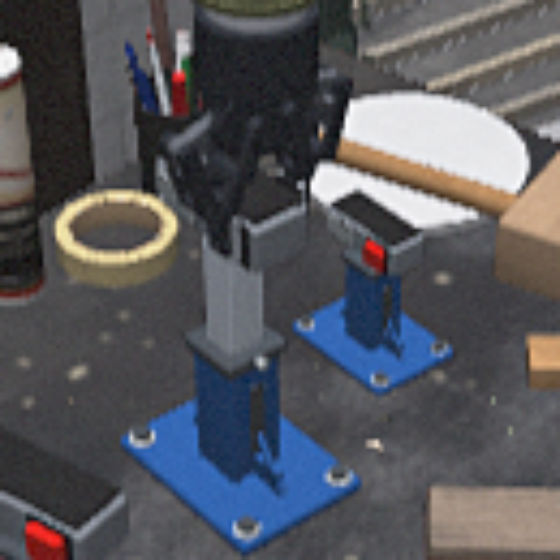

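The fingers hold the button in at (240,240), gap 46 mm. I'll lower the column now.

```bash
python3 -m handwheel '{"series":[[[0,0,0.5,0,0,0,0],[0,0,1,0,0,0,0],[0,0,1.5,0,0,0,0],[0,0,2,0,0,0,0]]]}'
python3 -m handwheel '{"series":[[[0,0,0.5,0,0,0,0],[0,0,1,0,0,0,0],[0,0,1.5,0,0,0,0],[0,0,2,0,0,0,0],[0,0,2.5,0,0,0,0],[0,0,3,0,0,0,0],[0,0,3.5,0,0,0,0],[0,0,4,0,0,0,0]]]}'
```

```text
time: 3.7
tool_pos: [509.6, -39.6, 200.1]
tcp_rot: [-179.9, -0.2, -10.0]
ft_force: [4.2, 5.3, -2.6]
finger_gap: 45.5
grip_force: 47.4
time: 4.7
tool_pos: [509.5, -39.6, 160.1]
tcp_rot: [-179.9, -0.1, -10.0]
ft_force: [3.5, 3.9, -2.3]
finger_gap: 45.7
grip_force: 47.3
```

```bash
m='x'; python3 -m handwheel '{"series":[[[0,0,0.4,0,0,0,0],[0,0,0.8,0,0,0,0],[0,0,1.2,0,0,0,0],[0,0,1.2,0,0,0,0]]]}' | sed -n '2p;4p'
python3 -m handwheel '{"series":[[[0,0,0.2,0,0,0,0],[0,0,0.3,0,0,0,0]]]}'| sed -n '2p;4p'
python3 -m handwheel '{"series":[[[0,0,0.2,0,0,0,0],[0,0,0.3,0,0,0,0]]]}'| sed -n '2p;4p'
```

```text
tool_pos: [509.5, -39.6, 147.8]
ft_force: [6.6, 3.6, -5.7]
tool_pos: [509.6, -39.6, 145.1]
ft_force: [4.3, 4.8, -2.2]
tool_pos: [509.6, -39.6, 142.1]
ft_force: [4.6, 4.8, -3.2]
```

```bash
for i in 1 2 3 4; do python3 -m handwheel '{"series":[[[0,0,0.1,0,0,0,0],[0,0,0.2,0,0,0,0]]]}'| sed -n '2p;4p'; done
```

```text
tool_pos: [509.5, -39.6, 140.2]
ft_force: [4.0, 4.8, -2.7]
tool_pos: [509.6, -39.5, 138.2]
ft_force: [3.4, 5.5, -2.8]
tool_pos: [509.5, -39.6, 136.1]
ft_force: [4.2, 4.3, -2.6]
tool_pos: [509.6, -39.6, 134.1]
ft_force: [4.2, 4.6, -2.6]
```

```bash
for i in 1 2 3; do python3 -m handwheel '{"series":[[[0,0,0.1,0,0,0,0],[0,0,0.1,0,0,0,0]]]}'| sed -n '2p;4p'; done
```

```text
tool_pos: [509.6, -39.5, 133.9]
ft_force: [0.3, 5.3, 3.1]
tool_pos: [509.6, -39.6, 133.9]
ft_force: [-5.3, 5.0, 11.4]
tool_pos: [509.7, -39.6, 133.9]
ft_force: [-8.9, 6.4, 20.0]
```

Contact with the bottom stop at 86.3 mm of travel, which matches the fitted 86.8 mm. Fingertips are at z=134, clear of the tube's mouth at 125. I'll open, lift, and check.

```bash
python3 -m handwheel '{"series":[[[0,0,0,0,0,0,1],[0,0,-0.2,0,0,0,1],[0,0,-0.2,0,0,0,1],[0,0,-0.2,0,0,0,1],[0,0,-0.2,0,0,0,1],[0,0,-3,0,0,0,1],[0,0,-7,0,0,0,1],[6,0,-7,0,0,0,1],[6,0,-7,0,0,0,1]]]}'
python3 - <<'E'
from h import *;from bench import eyes;import cv2
w=eyes.snapshot('scene');np.savez("scene3.npz",**w);cv2.imwrite('pics/s3.png',cv2.resize(w['img'][120:250,210:340,::-1],(560,560)))
w=eyes.snapshot('wrist');np.savez("wrist3.npz",**w)
import contextlib,io
with contextlib.redirect_stdout(io.StringIO()): import fit as F
W=lambda l:np.array([537.5+np.cos(-.18)*l[0]-np.sin(-.18)*l[1],-45+np.sin(-.18)*l[0]+np.cos(-.18)*l[1],l[2]])
for l in((54,23,173),(54,-23,173),(-54,-23,173),(-54,23,173),(-30,32,150)): print(((F.pr(F.S,W(l))-[210,120])*560/130).round())
show()
E
```

```text
time: 8.57
tool_pos: [569.1, -51.3, 198.0]
tcp_rot: [180.0, 0.2, -10.0]
ft_force: [-1.4, 0.9, -1.2]
finger_gap: 85.4
grip_force: 0.0
[159. 257.]
[212. 232.]
[313. 305.]
[260. 333.]
[227. 348.]
{'time': 8.6, 'tool_pos': [569.1, -51.3, 198.0], 'tcp_rot': [180.0, 0.2, -10.0], 'joint_pos': [-10.3, 4.2, 92.2, -0.0, 83.7, 89.7], 'ft_force': [-1.4, 0.9, -1.2], 'finger_gap': 85.4, 'grip_force': 0.0}
```

View pics/s3.png

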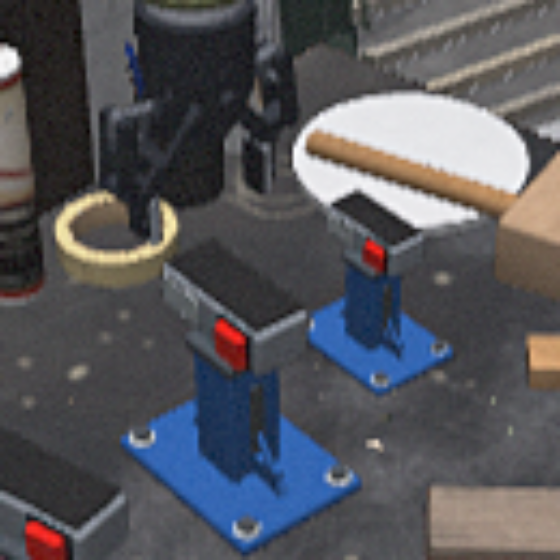

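The head now sits on the tube collar, with its corners where predicted and the button popped out at (231,345), so it's at the bottom. Next I'll grip the plain half.

```bash
python3 -m handwheel '{"series":[[[-0.1,0,4,0,0,0,1],[-0.1,0,6.1,0,0,0,1],[-0.1,0,6.1,0,0,0,1],[-0.1,0,6.1,0,0,0,0],[-0.1,0,6.1,0,0,0,0],[-0.1,0,6.1,0,0,0,0],[-0.1,0,6.1,0,0,0,0],[-0.1,0,6.1,0,0,0,0],[-0.1,0,6.1,0,0,0,0],[-0.1,0,6.1,0,0,0,0],[-0.1,0,6.1,0,0,0,0]]]}' 70
for i in 1 2; do python3 -m handwheel '{"series":[[[0,0,-0.1,0,0,0,0],[0,0,-0.1,0,0,0,0]]]}'| sed -n '2p;4,6p'; done
```

```text
time: 10.05
tool_pos: [567.3, -50.7, 141.4]
tcp_rot: [-180.0, -0.1, -10.0]
ft_force: [-2.8, 0.9, 5.7]
finger_gap: 44.5
grip_force: 73.1
tool_pos: [567.3, -50.7, 141.4]
ft_force: [-0.0, 0.5, 3.8]
finger_gap: 44.8
grip_force: 72.7
tool_pos: [567.3, -50.7, 141.5]
ft_force: [6.3, -0.3, -1.7]
finger_gap: 44.9
grip_force: 72.2
```

```bash
for i in $(seq 20); do python3 -m handwheel '{"series":[[[0,0,-0.05,0,0,0,0],[0,0,-0.1,0,0,0,0]]]}'| sed -n '2p;4p;6p' | tr '\n' ' ';echo; done
```

```text
tool_pos: [567.3, -50.7, 142.0] ft_force: [7.1, -1.1, -5.0] grip_force: 72.0 
tool_pos: [567.2, -50.7, 142.9] ft_force: [8.0, -0.0, -5.3] grip_force: 72.0 
tool_pos: [567.2, -50.7, 143.9] ft_force: [7.8, -0.7, -4.6] grip_force: 72.0 
tool_pos: [567.2, -50.7, 144.9] ft_force: [7.4, -0.8, -5.2] grip_force: 72.0 
tool_pos: [567.2, -50.7, 145.7] ft_force: [9.6, -0.9, -9.2] grip_force: 72.3 
tool_pos: [567.2, -50.7, 146.2] ft_force: [11.0, -0.7, -10.9] grip_force: 72.8 
tool_pos: [567.2, -50.7, 147.1] ft_force: [10.8, -0.6, -11.1] grip_force: 72.9 
tool_pos: [567.2, -50.7, 148.1] ft_force: [11.8, -1.2, -10.4] grip_force: 72.9 
tool_pos: [567.2, -50.7, 149.0] ft_force: [11.2, -1.3, -10.3] grip_force: 72.9 
tool_pos: [567.2, -50.7, 150.0] ft_force: [10.8, -1.4, -11.6] grip_force: 73.0 
tool_pos: [567.2, -50.7, 150.9] ft_force: [12.2, -1.6, -10.9] grip_force: 73.0 
tool_pos: [567.2, -50.7, 151.9] ft_force: [12.4, -0.7, -10.9] grip_force: 73.0 
tool_pos: [567.2, -50.7, 152.9] ft_force: [11.7, -0.9, -13.1] grip_force: 73.1 
tool_pos: [567.2, -50.7, 154.2] ft_force: [9.7, -1.0, -10.3] grip_force: 73.2 
tool_pos: [567.3, -50.7, 155.4] ft_force: [9.9, -1.0, -8.1] grip_force: 73.2 
tool_pos: [567.2, -50.7, 156.6] ft_force: [8.7, -1.0, -6.8] grip_force: 73.4 
tool_pos: [567.2, -50.7, 158.2] ft_force: [7.5, -1.1, -4.9] grip_force: 74.0 
tool_pos: [567.2, -50.7, 158.9] ft_force: [8.0, -0.7, -5.2] grip_force: 74.0 
tool_pos: [567.3, -50.7, 159.9] ft_force: [7.8, -0.5, -5.0] grip_force: 74.0 
tool_pos: [567.3, -50.7, 160.7] ft_force: [8.6, -0.6, -7.1] grip_force: 73.7
```

First notch is at about z=157.4, 16 mm above the bottom. That puts the fourth near 202.4. I'll carry on up while counting.

```bash
for i in $(seq 40); do python3 -m handwheel '{"series":[[[0,0,-0.05,0,0,0,0],[0,0,-0.1,0,0,0,0]]]}'| sed -n '2p;4p' | tr '\n' ' '|sed 's/tool_pos: .567..., -50.., //;s/ft_force//';echo; done
```

```text
tool_pos: [567.2, -50.7, 161.1] : [10.8, -0.8, -9.3] 
tool_pos: [567.2, -50.7, 162.0] : [10.9, -1.0, -12.0] 
tool_pos: [567.2, -50.7, 163.0] : [12.9, -1.4, -10.4] 
tool_pos: [567.2, -50.7, 164.0] : [12.2, -0.7, -10.5] 
tool_pos: [567.2, -50.7, 164.9] : [11.4, -0.5, -11.2] 
tool_pos: [567.2, -50.7, 165.9] : [10.6, -1.8, -11.9] 
tool_pos: [567.2, -50.7, 166.9] : [11.7, -1.4, -12.4] 
tool_pos: [567.2, -50.7, 167.8] : [11.6, -0.5, -12.2] 
tool_pos: [567.2, -50.7, 169.1] : [9.7, -1.3, -9.8] 
tool_pos: [567.2, -50.7, 170.3] : [11.0, -1.1, -8.2] 
tool_pos: [567.2, -50.7, 171.5] : [9.4, -1.5, -5.3] 
tool_pos: [567.2, -50.7, 173.2] : [6.2, -0.6, -5.6] 
tool_pos: [567.3, -50.7, 173.9] : [7.9, -0.3, -4.9] 
tool_pos: [567.3, -50.7, 174.9] : [7.9, -1.0, -5.1] 
tool_pos: [567.2, -50.7, 175.7] : [8.5, -0.7, -7.9] 
tool_pos: [567.2, -50.7, 176.1] : [10.5, -0.4, -10.4] 
tool_pos: [567.2, -50.7, 177.0] : [10.7, -1.1, -11.1] 
tool_pos: [567.2, -50.7, 177.9] : [13.1, -1.6, -11.2] 
tool_pos: [567.2, -50.7, 178.9] : [11.0, -0.5, -10.8] 
tool_pos: [567.2, -50.7, 179.8] : [11.1, -1.3, -11.6] 
tool_pos: [567
[... 370 characters left out ...]
_pos: [567.2, -50.7, 188.8] : [8.5, -1.6, -5.2] 
tool_pos: [567.2, -50.7, 189.8] : [7.6, -0.3, -4.4] 
tool_pos: [567.2, -50.7, 190.7] : [8.3, -0.4, -6.3] 
tool_pos: [567.2, -50.7, 191.1] : [11.9, -0.9, -11.6] 
tool_pos: [567.2, -50.7, 191.9] : [11.0, -0.9, -11.2] 
tool_pos: [567.2, -50.7, 192.8] : [11.5, -1.3, -10.6] 
tool_pos: [567.2, -50.6, 193.8] : [11.5, -1.2, -10.3] 
tool_pos: [567.2, -50.7, 194.7] : [12.3, -1.1, -11.5] 
tool_pos: [567.2, -50.7, 195.7] : [12.1, -0.9, -11.0] 
tool_pos: [567.2, -50.7, 196.7] : [11.5, -1.0, -12.2] 
tool_pos: [567.2, -50.7, 197.7] : [12.0, -0.9, -10.6] 
tool_pos: [567.2, -50.7, 199.0] : [10.5, -0.9, -9.5] 
tool_pos: [567.2, -50.7, 200.2] : [9.8, -0.3, -9.2]
```

Three clicks so far, at 157.5, 172.4 and 187.4. I'll pass the fourth, then lower onto it.

```bash
for i in $(seq 4); do python3 -m handwheel '{"series":[[[0,0,-0.05,0,0,0,0],[0,0,-0.1,0,0,0,0]]]}'| sed -n '1,2p;4p' | tr '\n' ' ';echo; done; echo down; for i in 1 2 3 4; do python3 -m handwheel '{"series":[[[0,0,0.04,0,0,0,0],[0,0,0.08,0,0,0,0]]]}'| sed -n '2p;4p' | tr '\n' ' ';echo; done
```

```text
time: 25.8 tool_pos: [567.2, -50.7, 201.3] ft_force: [9.7, -1.0, -6.1] 
time: 26.05 tool_pos: [567.3, -50.7, 203.1] ft_force: [6.7, -0.6, -3.8] 
time: 26.3 tool_pos: [567.2, -50.7, 203.8] ft_force: [9.0, -0.8, -4.4] 
time: 26.55 tool_pos: [567.2, -50.7, 204.8] ft_force: [7.8, -0.0, -5.0] 
down
tool_pos: [567.3, -50.7, 204.3] ft_force: [7.3, -0.2, -3.4] 
tool_pos: [567.2, -50.6, 203.5] ft_force: [6.2, -0.5, -2.5] 
tool_pos: [567.3, -50.7, 203.0] ft_force: [6.9, -0.8, 0.4] 
tool_pos: [567.3, -50.7, 202.8] ft_force: [4.5, 0.2, 5.1]
```

The column came to rest on the notch at 61.3 mm (16.3 + 45), now pressing up with 5 N. I'll release, retreat, and check.

```bash
python3 -m handwheel '{"series":[[[0,0,0,0,0,0,1],[0,0,0,0,0,0,1],[0,0,0,0,0,0,1],[0,0,0,0,0,0,1],[0,0,0,0,0,0,1],[0,0,-3,0,0,0,1],[0,0,-8,0,0,0,1],[0,0,-12,0,0,0,1],[0,0,-12,0,0,0,1],[0,0,-12,0,0,0,1]]]}'
python3 - <<'E'
from h import *;from bench import eyes;import cv2
w=eyes.snapshot('scene');cv2.imwrite('pics/s4.png',cv2.resize(w['img'][120:250,210:340,::-1],(560,560)))
import contextlib,io
with contextlib.redirect_stdout(io.StringIO()): import fit as F
W=lambda l:np.array([537.5+np.cos(-.18)*l[0]-np.sin(-.18)*l[1],-45+np.sin(-.18)*l[0]+np.cos(-.18)*l[1],l[2]+61.3])
for l in((54,23,173),(54,-23,173),(-54,-23,173),(-30,32,150)): print(((F.pr(F.S,W(l))-[210,120])*560/130).round())
E
```

```text
time: 28.8
tool_pos: [566.3, -50.5, 321.6]
tcp_rot: [-180.0, 0.0, -10.0]
ft_force: [0.5, 0.4, -0.5]
finger_gap: 85.5
grip_force: 0.0
[155. 183.]
[210. 158.]
[314. 229.]
[224. 274.]
```

View pics/s4.png

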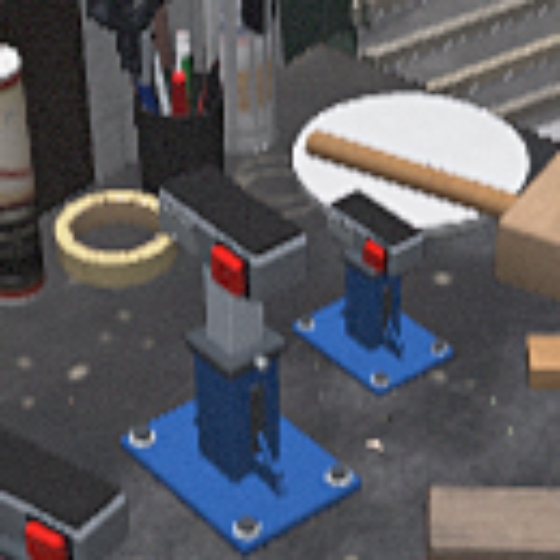

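The head stands at (160,190) to (305,237). That's offset from the 61 mm prediction by about as much as at the bottom, so it's holding on notch four, and the gripper is clear.

```bash
python3 -c "
from bench import r
print(r.hand_in())"
```

```text
the job is handed in; nothing more can be done
None
```

I lowered the blue work support to its bottom stop with the release button held in, raised it four clicks to rest on the fourth notch (about 61 mm up), let go and handed the job in at about 29 s; no verdict came back.

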